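# Put the skewed lid of the specimen dish back on

### The job

The lid of the specimen dish was pushed askew and is not closed. Take the lid by its tab and raise the tab side first, with the opposite edge still resting on the dish, until the tab side stands about 20 mm clear above the rim; then lift the whole lid just clear of the dish and lower it gently back on, centred and sitting flush all round, with the dish left where it stands and the things round it undisturbed. Never carry the lid higher than about 50 mm above the dish's rim.

Things in the scene. Friction and masses are not known exactly. Their poses are not given: they have to be found in the camera images.
- dish: White round open dish, 100 mm outside diameter, 30 mm high, wall 4 mm, holding three small specimens (fixed, below the rim); stands loose on the worktop, 0.6 kg. Origin at the centre of its underside, z up; its x axis has no visible mark.
- lid: Round shallow grey plastic lid, 0.13 kg, 120 mm across, 14 mm high: 4 mm flat top, 10 mm deep skirt, 114 mm inside (7 mm play round the dish). Origin on its axis at the skirt's lower edge; z is its axis, the tab points along -x. It starts off-centre, shifted towards the tab, tilted about 7 degrees, tab side low. Closed it is level, its top on the rim, origin 20 mm above the worktop.
- lid_tab (a point): Point inside the lid's thumb tab, on its centre line, 80 mm from the lid's axis, 9 mm above the skirt's lower edge. The tab is a flat bar 24 mm wide with parallel sides, 8 mm thick, from 60 to 94 mm from the lid's axis; fingers can straddle it from above and pinch its width. Axes as the lid's.
- near_edge (a point): Lower edge of the lid's skirt on the tab side (lid frame x = -58.5 mm, z = 0).
- far_edge (a point): Lower edge of the lid's skirt opposite the tab (lid frame x = +58.5 mm, z = 0).
- loupe: Bystander: black round eye loupe, 36 mm across, 42 mm high, standing loose beyond the dish. Origin at the centre of its underside.
- clay_block: Bystander: yellowish block of levelling clay, 33x61x22 mm, loose. Origin at the centre of its underside.
- timer: Bystander: white square timer, 64x64x18 mm, loose. Origin at the centre of its underside.
- brush: Bystander: wooden brush, 22x171x12 mm, loose. Origin at the centre of its underside.
- spanner: Bystander: steel spanner, 37x183x7 mm, lying loose. Origin at the centre of its underside.
Not all that is in view belongs to the job. Of the things that look like the lid, the largest one is meant.

How it is judged:
By the outcome, as a careful person would: the job done as asked, in the order asked, and still so for the second after the job is handed in, with the robot touching nothing.
It also fails if it takes over 40 s, if anything falls off the work surface, if the arm or the gripper's body presses on something with over 40 N, if the wrist force passes 120 N, or if a joint passes its speed limit or range.

### The arm

A 6-joint arm with a two-finger parallel gripper is mounted at the origin on a cart in front of the work surface, level with it; the furniture and walls round the work are solid. World frame = base frame: x ahead of the robot, y to its left, z up, the work surface at z = 0. Lengths are in mm, angles in degrees, forces in N, time in s.
With the tool pointing down it reaches from about 300 to 850 mm from the base axis. Payload 4.2 kg.
Tool frame: the origin (TCP) lies midway between the tips of the shut fingers; the grasp point (between the pads) lies 19 mm behind it (env.grasp_offset is the distance from the TCP to the grasp point, in mm); z points along the fingers, y is the line along which they close (so a half turn about z gives the same grasp; the last joint's range is limited). The gripper opens to 91 mm and grips with 3 to 60 N. Pads are 32 mm wide; open, the fingers measure 118 mm over their backs; the gripper's body (76 mm by 178 mm) begins 60 mm behind the grasp point.
Start: joints at [-74.313, 18.312, 89.639, -0, 72.044, -1.146], TCP at [166.518, -550.377, 213.976] pointing down, gripper open.
Joint ranges: [-177.97, 177.97], [-48.28, 115.42], [12.27, 149.76], [-77.06, 257.06], [2.81, 150.46], [-146.56, 146.56]. Speed limits (degrees/s): [147.25, 147.25, 180, 180, 180, 180].

### API

Orientations are given as [roll, pitch, yaw] about the fixed x, y, z axes, in that order (R = Rz(yaw) Ry(pitch) Rx(roll)).
In Python, from workcell import env, optics gives the robot as it stands. The module is installed in compiled form; this text tells all that it offers.
- The arm moves only by the tool send_rows, never from a script. Its argument "targets" is a list that holds one entry, the list of rows, each a list of 7 numbers: the turn, a rotation vector about the world's x, y, z scaled (see below), then the shift along the world's x, y, z scaled (see below), then the closure, from -1 (fully open) to 1 (shut). In form: [[[rx, ry, rz, x, y, z, gripper], ...]]. A call has 1 to 12 rows; each row shifts and turns the commanded pose from where the row before left it; what a row does not reach is not made up. The controller multiplies each number of a shift by 0.2 m and each number of a turn by pi/2 rad. A row lasts 1/10 s, in which the tool goes at most 50 mm and 8.59 degrees, less where a joint would pass 70% of its speed; a pose out of reach is approached as far as the arm can. A call with a number of a shift or a turn outside -1 to 1 is refused whole. A call with a gripper value outside its range is refused whole. The fingers move at their own pace and stop on an object; "grip_force" is the grip in N (left out, the last holds). Time passes only in rows, so rows that do not move let the fingers close. It gives the time, the measured TCP pose, the force, the opening and the grip force at its end, in the units of the state.
- env.state(): the state, without advancing time (a new reading comes with each control period).
- optics.grab_frame(name): name is "scene" or "top"; returns (picture, depth): 384x512x3 uint8, red, green, blue; 384x512 float32, mm along the optical axis (not along the pixel's ray), 0 where there is no reading.
- optics.camera_info(name): a dict with "camera_matrix" (3x3 intrinsics, pixels), "k1" (the pictures are not rectified: a ray, as slopes to the right and down, at radius r is drawn at 1 + k1 r^2 times it, then the intrinsics apply), "R" (3x3) and "t" (3): a world point X has camera coordinates R X + t. Camera axes: x right, y down, z forward; pixel columns grow to the right and rows downward; lengths in mm; the calibration is good to about 2 mm. A picture is of the moment at which its call begins. camera_info takes no time and is no camera call.
- env.job_done(): hands the job in; it is judged then, once.
Trained networks look in the newest picture that a camera, given by its name, has taken for a name from the list of things; names that differ only in an ending like _2 or _b are one class to them, and where a whole thing is asked for, a point or a joint stands for the part that bears it (a point fixed in the world has none). Each returns a list of dicts, best first, with "conf" (0 to 1); they miss things now and then, are a little off and sometimes report something else, mostly with a low value. They report only what shows in the picture. A call takes as long as a camera call. They do not tell look-alikes from the thing itself.
- optics.silhouettes(camera, name): "mask" (384x512 bool, what is visible of it) and "at" ([column, row] in pixels, amid what is visible of it).
- optics.place_of(camera, name): "at" ([column, row] in pixels: a listed point, or the origin of a listed thing).
The state is a dict: "time_s": time; "qpos": joint angles; "qvel": joint speeds; "effort": joint torques, N m; "ee_pos": TCP position; "ee_rot": TCP orientation; "force": force on the tool from outside, world axes, zero at the start; "torque": the same for the moment, N m; "gripper_width": finger opening in mm; "gripper_force": force on a finger pad.
Only numpy, scipy, OpenCV 4.12 (cv2) and the standard library are available. Lean on these libraries where they do the work, as an engineer would, in place of code of your own. Each camera call takes 0.05 s, during which the arm holds its last target. There are 200 camera calls.

## Working session

There is one attempt and no reset: what is moved stays moved. The work goes in short steps, Python scripts to look and compute and a tool call to move; the robot and the scene stay as the last step left them, time stands still between calls to the robot, and variables do not carry over. Pictures are saved under pics/ and viewed, at most 10 in all, crops included, and the job is handed in when it is done.

Besides the shell and the picture viewer there is one more tool, called by a JSON object that holds its "api" and its "payload". send_rows: Moves the arm, as the interface text tells. Its arguments: {"type":"object","properties":{"targets":{"type":"array"},"grip_force":{"type":"number"}},"required":["targets"]}

```bash
mkdir -p pics
cat > h.py <<'E'
import numpy as np, cv2
from workcell import env, optics
def cloud(cam,depth):
    c=optics.camera_info(cam);K=np.array(c["camera_matrix"]);R=np.array(c["R"]);t=np.array(c["t"])
    v,u=np.mgrid[:384,:512]
    p=cv2.undistortPoints(np.stack([u,v],-1).reshape(-1,1,2).astype(np.float64),K,np.array([c["k1"],0,0,0,0.])).reshape(384,512,2)
    P=np.dstack([p*depth[...,None],depth]); 
    return (P-t)@R   # R^T (P-t)
def proj(cam,X):
    c=optics.camera_info(cam)
    return cv2.projectPoints(np.array(X,float).reshape(-1,3),cv2.Rodrigues(np.array(c["R"]))[0],np.array(c["t"],float),np.array(c["camera_matrix"]),np.array([c["k1"],0,0,0,0.]))[0][:,0]
E
python3 - <<'E'
from h import *
ims=[]
for cam in("scene","top"):
    im,d=optics.grab_frame(cam); W=cloud(cam,d); np.savez(f"{cam}.npz",im=im,d=d,W=W)
    c=optics.camera_info(cam); print(cam,"pos",-np.array(c["R"]).T@c["t"])
    cv2.imwrite(f"pics/{cam}0.png",cv2.resize(im[...,::-1],(800,600)))
    for n in("lid","lid_tab","dish","loupe","timer","clay_block","brush","spanner"):
        for r in optics.place_of(cam,n)[:4]:
            u,v=map(int,np.clip(r["at"],0,[511,383])); print(cam,n,round(r["conf"],2),u,v,W[v,u].round())
print(env.state())
E
```

```text
scene pos [174.80311419 783.60057219 806.29137723]
scene lid 0.87 284 246 [485.  89.   9.]
scene lid 0.81 304 190 [521. -98.  38.]
scene lid 0.72 230 213 [662.  53.   8.]
scene lid_tab 0.89 246 205 [643.   4.   7.]
scene lid_tab 0.85 325 206 [175. 784. 806.]
scene lid_tab 0.81 277 232 [522.  54.   9.]
scene dish 0.57 295 193 [535. -71.  41.]
scene dish 0.34 261 318 [434. 293.   7.]
scene loupe 0.59 258 185 [659. -89.   5.]
scene timer 0.75 273 147 [ 707. -269.   14.]
scene clay_block 0.59 276 171 [ 637. -157.   20.]
scene clay_block 0.17 281 181 [ 614. -145.    0.]
scene brush 0.6 265 319 [425. 292.   9.]
scene spanner 0.84 333 176 [ 491. -238.    5.]
scene spanner 0.36 316 205 [473. -70.  28.]
top pos [ 552.93674283  -11.49431598 1176.41099937]
top lid 0.98 299 213 [ 524. -103.   42.]
top lid 0.89 241 227 [482.  88.   7.]
top lid 0.71 322 179 [ 633. -182.   29.]
top lid 0.63 250 172 [664.  53.  14.]
top lid_tab 0.9 289 233 [460. -70.  29.]
top lid_tab 0.89 251 209 [541.  53.  -1.]
top lid_tab 0.65 267 179 [639.  -3.  11.]
top dish 0.49 299 207 [ 544. -104.   39.]
top loupe 0.65 295 
[... 215 characters left out ...]
 222 [ 490. -247.    4.]
{'time_s': 0.9, 'qpos': array([-7.43147607e+01,  1.83089946e+01,  8.96393641e+01, -1.45465525e-03,
        7.20424447e+01, -1.14841199e+00]), 'qvel': array([ 0.01404899,  0.04922195,  0.00989485, -0.00506485,  0.00198331,
        0.01470541]), 'effort': array([ 4.93511943e-04, -4.12338853e+01, -2.32231790e+01,  7.29415915e-02,
        3.75312392e-02, -5.24103086e-06]), 'ee_pos': array([ 166.49057277, -550.3882848 ,  214.00260744]), 'ee_rot': array([1.79990833e+02, 1.56790438e-03, 1.68340996e+01]), 'force': array([ 0.22255304, -0.06603012, -0.3540941 ]), 'torque': array([-0.0231927 , -0.00671026,  0.02636121]), 'gripper_force': 0.0, 'gripper_width': 91.53752715166047}
```

View pics/scene0.png

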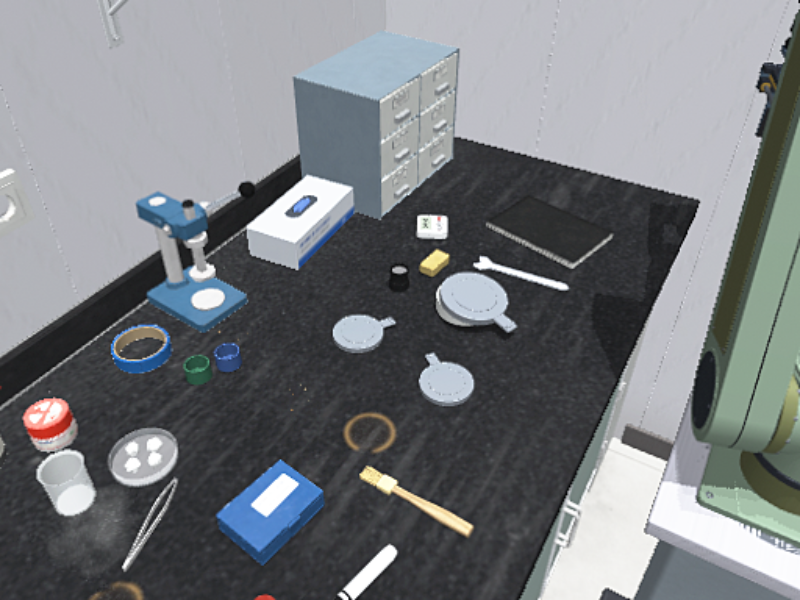

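View pics/top0.png

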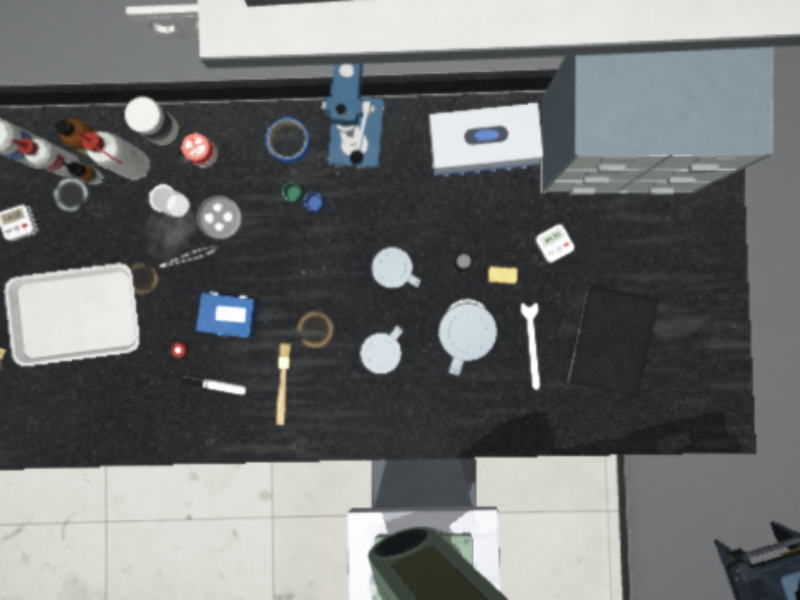

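Candidates (512x384 top image): the large lid on the dish at (299,213), and small look-alikes lying on the table at (241,227) and (250,172). I choose (299,213), since it is the largest and the only one sitting tilted on a dish. Next I fit its pose and check it in a close crop.

```bash
cat >> h.py <<'E'
from scipy.optimize import least_squares
def lidfit(cam,im,d,near=(524,-103),verbose=True):
    W=cloud(cam,d)
    ms=[r for r in optics.silhouettes(cam,"lid") if np.hypot(*(np.nanmedian(W[r["mask"]],0)[:2]-near))<45]
    m=ms[0]["mask"]&(d>0)
    P=W[m]; sel=np.hypot(*(P[:,:2]-near).T)<48
    Q=P[sel]
    for _ in range(4):
        A=np.c_[Q[:,:2],np.ones(len(Q))]; c=np.linalg.lstsq(A,Q[:,2],rcond=None)[0]; r=Q[:,2]-A@c
        Q=Q[abs(r)<max(3,1.5*r.std())]
    n=np.array([-c[0],-c[1],1]);n/=np.linalg.norm(n)
    return m,W,c,n,r.std()
E
python3 - <<'E'
from h import *
for cam in("top","scene"):
    im,d=optics.grab_frame(cam)
    m,W,c,n,s=lidfit(cam,im,d)
    # mask boundary -> plane top
    C=optics.camera_info(cam);o=-np.array(C["R"]).T@C["t"]
    def onplane(u,v):
        p=cv2.undistortPoints(np.array([[[u,v]]],float),np.array(C["camera_matrix"]),np.array([C["k1"],0,0,0,0.])).ravel()
        ray=np.array(C["R"]).T@np.array([p[0],p[1],1]); k=(c[2]+c[0]*o[0]+c[1]*o[1]-o[2])/(ray[2]-c[0]*ray[0]-c[1]*ray[1]); return o+k*ray
    vv,uu=np.nonzero(m); B=np.array([onplane(u,v) for u,v in zip(uu,vv)])
    hull=cv2.findContours(m.astype(np.uint8),0,1)[0]; hull=max(hull,key=len)[:,0]
    H=np.array([onplane(*p) for p in hull])
    print(cam,"plane",c.round(4),"tilt",np.degrees(np.arccos(n[2])),"uphill az",np.degrees(np.arctan2(c[1],c[0])),"res",s,"npx",m.sum())
    f=lambda q:(np.hypot(H[:,0]-q[0],H[:,1]-q[1])-60)
    q=least_squares(f,[524,-103],loss="soft_l1",f_scale=1).x
    print("centre",q,"z",c@[q[0],q[1],1], "res",np.abs(f(q)).mean().round(2))
    rr=np.hypot(*(B[:,:2]-q).T); T=B[rr>68]
    print("tab az",np.degrees(np.arctan2(*(T[:,:2].mean(0)-q)[::-1])),len(T),"rmax",rr.max(), "tab pos",T.mean(0))
    for r in optics.place_of(cam,"lid_tab")[:3]: print("tab net",r["at"],onplane(*r["at"]))
    # dish points visible: z 26-33 near rim
    near=np.hypot(W[...,0]-540,W[...,1]+103)<80
    w=near&~m&(d>0)&(W[...,2]>15)&(W[...,2]<34); print("dish-ish",w.sum()); print(W[w][::6].round(0).tolist()[:14])
    u,v=proj(cam,[[524,-103,35]])[0].astype(int)
    x0,y0=u-45,v-40; cr=im[y0:y0+80,x0:x0+90,::-1]; cv2.imwrite(f"pics/c_{cam}.png",cv2.resize(cr,None,fx=6,fy=6,interpolation=2)); print("crop",x0,y0)
a=cv2.imread("pics/c_top.png");b=cv2.imread("pics/c_scene.png");cv2.imwrite("pics/c.png",cv2.resize(np.hstack([a,b]),(800,356)))
E
```

```text
top plane [ 1.58700e-01 -7.50000e-03 -4.46803e+01] tilt 9.026139892693124 uphill az -2.698895774414256 res 1.479665627320632 npx 1106
centre [ 524.4018245  -102.65992838] z 39.29754147949766 res 5.19
tab az 161.07186296052737 45 rmax 89.32410511797669 tab pos [450.52786602 -77.32668139  27.38603112]
tab net [289.7, 237.3] [445.86871525 -71.85701721  26.60582341]
tab net [265.4, 180.5] [631.20110215   2.01343348  55.46107117]
tab net [253.5, 211.0] [534.65788971  43.25672621  39.83348993]
dish-ish 50
[[593.0, -96.0, 29.0], [592.0, -116.0, 33.0], [590.0, -103.0, 21.0], [589.0, -122.0, 32.0], [585.0, -125.0, 32.0], [582.0, -135.0, 26.0], [574.0, -66.0, 34.0], [509.0, -48.0, 33.0], [483.0, -64.0, 33.0]]
crop 253 173
scene plane [ 1.47900e-01 -9.50000e-03 -4.00583e+01] tilt 8.427697226896411 uphill az -3.6671786145206147 res 1.3912918222703212 npx 1282
centre [522.63879946 -93.29670949] z 38.102043031757965 res 6.2
tab az 164.45768206757845 77 rmax 91.24788715523364 tab pos [449.32648085 -72.90708023  27.06902548]
tab net [278.0, 231.0] [510.55108688  73.47052935  34.73441401]
tab net [321.8, 208.1] [454.50815734 -66.06673325  27.77035415]
tab net [245.0, 207.0] [615.77461646  54.08546362  50.47623218]
dish-ish 47
[[593.0, -109.0, 30.0], [589.0, -89.0, 31.0], [586.0, -77.0, 30.0], [583.0, -72.0, 24.0], [577.0, -65.0, 24.0], [567.0, -59.0, 26.0], [566.0, -58.0, 16.0], [556.0, -55.0, 16.0]]
crop 258 149
```

View pics/c.png

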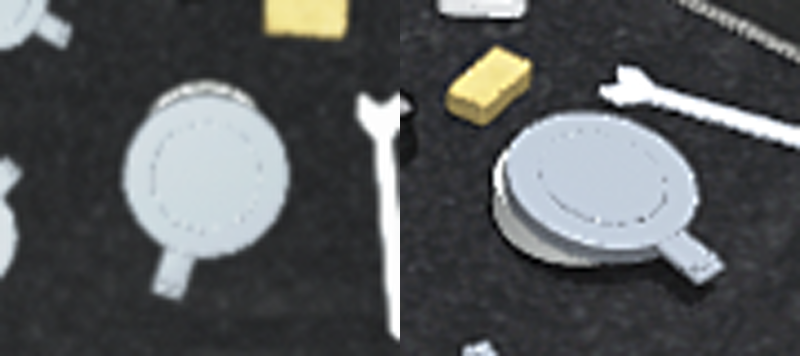

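The crop confirms it. The large lid sits on the white dish at about (299,213), with the dish showing at the far side and the tab pointing towards the robot and left, at about (289,235). I'll refine the lid and dish pose with a silhouette fit in both views.

```bash
cat >> h.py <<'E'
from scipy.spatial.transform import Rotation as Rot
from scipy.optimize import minimize
a=np.linspace(0,2*np.pi,60,endpoint=False); ci=np.c_[np.cos(a),np.sin(a)]
DISC=np.r_[np.c_[60*ci,0*a],np.c_[60*ci,0*a+14]]
TAB=np.array([[x,y,z] for x in(-50,-94) for y in(-12,12) for z in(5,13)],float)
DISH=np.r_[np.c_[50*ci,0*a],np.c_[50*ci,0*a+30]]
def lidR(az,tilt): # az: direction of tab (deg); tilt>0: tab up
    return Rot.from_euler("ZY",[az+180,tilt],degrees=True).as_matrix()
S=4
def draw(cam,X,img,off):
    p=(proj(cam,X)-off+.5)*S
    cv2.fillConvexPoly(img,cv2.convexHull(p.astype(np.float32)).round().astype(np.int32),1)
def render(cam,q,off,dish):
    R=lidR(q[3],q[4]); A=np.zeros((90*S,100*S),np.uint8)
    for M in(DISC,TAB): draw(cam,M@R.T+q[:3],A,off)
    B=A.copy()
    draw(cam,DISH+[dish[0],dish[1],0],B,off)
    f=lambda x:cv2.resize(x.astype(np.float32),(100,90),interpolation=cv2.INTER_AREA)
    return f(A),f(B)
def fgmask(im,off):
    u,v=off; c=im[v:v+90,u:u+100].astype(np.float32)
    # soft foreground: bright, not yellow
    g=np.clip((c.min(2)-60)/100,0,1); return g
def fit(ims,q0,fixdish=None,near=None):
    near=near or q0[:2]
    offs={};G={}
    for cam in ims:
        u,v=proj(cam,[[near[0],near[1],30]])[0].astype(int); offs[cam]=np.array([u-50,v-45])
        G[cam]=fgmask(ims[cam],offs[cam])
    def cost(p,ret=False):
        q=p[:5]; d=fixdish if fixdish is not None else p[5:7]; t=0
        for cam in ims:
            A,B=render(cam,q,offs[cam],d)
            w=cv2.dilate(B,np.ones((9,9)))>0
            t+=(np.abs(G[cam]-B)*w).sum()
        return t
    p=np.array(q0,float)
    for step in(4,2,1):
        sx=np.vstack([p]+[p+step*np.eye(len(p))[i]*(1 if i<3 or i>4 else 1.5) for i in range(len(p))])
        r=minimize(cost,p,method="Nelder-Mead",options=dict(initial_simplex=sx,maxiter=500,xatol=.02,fatol=.05)); p=r.x
    return p,r.fun
E
python3 - <<'E'
from h import *
I={c:np.load(c+".npz")["im"] for c in("top","scene")}
q0=[524,-100,26,161,-8,537,-104]
for ims in(I,{"top":I["top"]},{"scene":I["scene"]}):
    p,f=fit(ims,q0); print(list(ims),p.round(1),f)
    R=lidR(p[3],p[4]); print(" tab",(R@[-80,0,9]+p[:3]).round(1),"far",(R@[58.5,0,0]+p[:3]).round(1),"near",(R@[-58.5,0,0]+p[:3]).round(1))
E
```

```text
['top', 'scene'] [ 530.  -103.4   22.4  160.4   -4.5  545.4 -106.8] 188.43499755859375
 tab [454.2 -76.5  25.1] far [ 585.  -122.9   27.1] near [475.1 -83.9  17.8]Traceback (most recent call last):
  File "<stdin>", line 5, in <module>
  File "h.py", line 63, in fit
    r=minimize(cost,p,method="Nelder-Mead",options=dict(initial_simplex=sx,maxiter=500,xatol=.02,fatol=.05)); p=r.x
    res = _minimize_neldermead(fun, x0, args, callback, bounds=bounds,
                               **options)
    fxr = func(xr)
    fx = function(np.copy(x), *(wrapper_args + args))
  File "h.py", line 56, in cost
    A,B=render(cam,q,offs[cam],d)
        ~~~~~~^^^^^^^^^^^^^^^^^^^
  File "h.py", line 38, in render
    for M in(DISC,TAB): draw(cam,M@R.T+q[:3],A,off)
                        ~~~~^^^^^^^^^^^^^^^^^^^^^^^
  File "h.py", line 34, in draw
    p=(proj(cam,X)-off+.5)*S
       ~~~~^^^^^^^
  File "h.py", line 10, in proj
    c=optics.camera_info(cam)
ValueError: time passes only in moves, steps and waits
```

```bash
sed -i 's/c=optics.camera_info(cam)$/c=info(cam)/; 2a import functools\ninfo=functools.cache(lambda n: optics.camera_info(n))' h.py
cat >> h.py <<'E'
def fit2(ims,x0,z,tilt,dish=None):
    """fit x,y,az(,dish xy) with z, tilt fixed"""
    offs={};G={}
    for cam in ims:
        u,v=proj(cam,[[x0[0],x0[1],30]])[0].astype(int); offs[cam]=np.array([u-50,v-45]); G[cam]=fgmask(ims[cam],offs[cam])
    def cost(p):
        t=0
        for cam in ims:
            A,B=render(cam,[p[0],p[1],z,p[2],tilt],offs[cam],p[3:5] if dish is None else dish)
            t+=(np.abs(G[cam]-B)*(cv2.dilate(B,np.ones((7,7)))>0)).sum()
        return t
    p=np.array(x0,float)
    for st in(4,1.5):
        sx=np.vstack([p]+[p+st*e for e in np.eye(len(p))])
        r=minimize(cost,p,method="Nelder-Mead",options=dict(initial_simplex=sx,maxiter=300,xatol=.02,fatol=.05)); p=r.x
    return p,r.fun
E
python3 - <<'E'
from h import *
I={c:np.load(c+".npz")["im"] for c in("top","scene")}
for z,t in((23,-7),(24,-8)):
  for ims in(I,{"top":I["top"]},{"scene":I["scene"]}):
    p,f=fit2(ims,[526,-102,161,540,-105],z,t); R=lidR(p[2],t); o=[p[0],p[1],z]
    print(z,t,list(ims),p.round(1),round(f),"tab",(R@[-80,0,9]+o).round(1),"far",(R@[58.5,0,0]+o).round(1))
E
```

```text
23 -7 ['top', 'scene'] [ 530.2 -103.1  161.4  545.8 -106.4] 183 tab [453.9 -77.5  22.2] far [ 585.2 -121.6   30.1]
23 -7 ['top'] [ 529.7 -103.2  160.6  546.6 -103.4] 26 tab [453.8 -76.5  22.2] far [ 584.5 -122.5   30.1]
23 -7 ['scene'] [ 530.6 -103.1  162.8  545.5 -107.6] 137 tab [453.7 -79.3  22.2] far [ 586.1 -120.3   30.1]
24 -8 ['top', 'scene'] [ 530.3 -103.   161.6  545.5 -106.8] 200 tab [454.  -77.6  21.8] far [ 585.3 -121.3   32.1]
24 -8 ['top'] [ 529.8 -103.2  161.   546.4 -103.6] 25 tab [453.8 -77.   21.8] far [ 584.6 -122.    32.1]
24 -8 ['scene'] [ 530.  -101.7  165.   545.4 -107.7] 148 tab [452.2 -80.9  21.8] far [ 585.9 -116.6   32.1]
```

{"api": "send_rows", "payload": {"targets": [[[0,0,-0.0332,0.12,0.197,-0.04,-1],[0,0,-0.0332,0.12,0.197,-0.04,-1],[0,0,-0.0332,0.12,0.197,-0.04,-1],[0,0,-0.0332,0.12,0.197,-0.04,-1],[0,0,-0.0332,0.12,0.197,-0.04,-1],[0,0,-0.0332,0.12,0.197,-0.04,-1],[0,0,-0.0332,0.12,0.197,-0.04,-1],[0,0,-0.0332,0.12,0.197,-0.04,-1],[0,0,-0.0332,0.12,0.197,-0.04,-1],[0,0,-0.0332,0.12,0.197,-0.04,-1],[0,0,-0.0332,0.12,0.197,-0.04,-1],[0,0,-0.0332,0.12,0.197,-0.04,-1]]], "grip_force": 40}}

```text
time_s: 2.4
ee_pos: [455.4, -75.8, 118.0]
ee_rot: [180.0, -0.1, -19.1]
force: [-0.2, -1.1, -0.5]
gripper_width: 91.1
gripper_force: 0.0
```

{"api": "send_rows", "payload": {"targets": [[[0,0,0,0,0,0,-1],[0,0,0,0,0,0,-1]]]}}

```text
time_s: 2.6
ee_pos: [454.5, -76.9, 117.8]
ee_rot: [180.0, 0.0, -18.8]
force: [-0.5, -0.5, -0.0]
gripper_width: 91.1
gripper_force: 0.0
```

{"api": "send_rows", "payload": {"targets": [[[-0.0127,-0.0368,0,0.003,-0.003,-0.12,-1],[-0.0127,-0.0368,0,0.003,-0.002,-0.12,-1],[0,0,0,0,0,-0.12,-1],[0,0,0,0,0,0,-1],[0,0,0,0,0,0,-1]]]}}

```text
time_s: 3.1
ee_pos: [455.8, -79.8, 46.6]
ee_rot: [180.0, -7.0, -19.1]
force: [-0.2, -0.5, -0.5]
gripper_width: 91.2
gripper_force: 0.0
```

Run:
```python
from h import *
cs=[]
s=env.state();print(s["ee_pos"],s["ee_rot"])
for cam in("top","scene"):
    im,d=optics.grab_frame(cam); im=im.copy()
    u,v=proj(cam,[[480,-85,35]])[0].astype(int); x0,y0=u-45,v-45
    cr=cv2.resize(im[y0:y0+90,x0:x0+90,::-1],(396,396),interpolation=2); k=4.4
    R=lidR(161.2,-7);o=np.array([530,-103.1,23])
    for X,col in((TAB@R.T+o,(0,0,255)),(s["ee_pos"][None],(0,255,0))):
        for p in proj(cam,X): cv2.circle(cr,tuple(((p-[x0,y0]+.5)*k).astype(int)),2,col,-1)
    cs.append(cr)
cv2.imwrite("pics/n1.png",np.hstack(cs))
```

```text
[455.84515473 -79.81981198  46.60370172] [179.9828402   -7.03666516 -19.11991833]
```

View pics/n1.png

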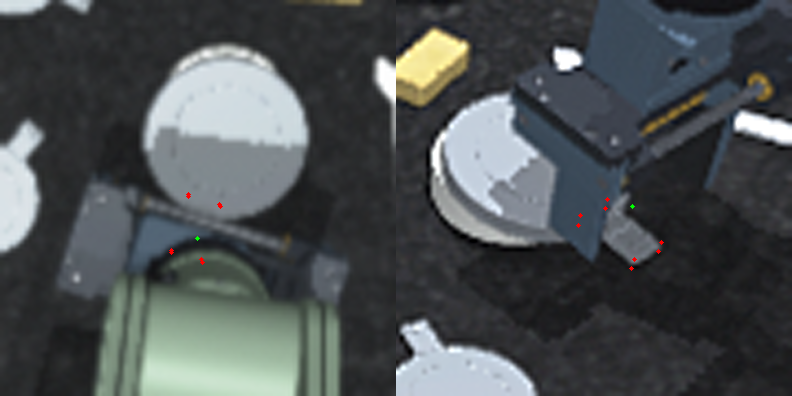

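{"api": "send_rows", "payload": {"targets": [[[0,0,0,0,0.004,-0.06,-1],[0,0,0,0,0.003,-0.06,-1],[0,0,0,0,0,-0.05,-1],[0,0,0,0,0,-0.025,-0.6],[0,0,0,0,0,0,-0.4],[0,0,0,0,0,0,-0.3]]], "grip_force": 40}}

```text
time_s: 3.8
ee_pos: [456.2, -77.3, 7.3]
ee_rot: [180.0, -7.1, -19.0]
force: [0.5, -0.5, -0.5]
gripper_width: 70.0
gripper_force: 0.0
```

{"api": "send_rows", "payload": {"targets": [[[0,0,0,0,0,0,0],[0,0,0,0,0,0,0.15],[0,0,0,0,0,0,0.25],[0,0,0,0,0,0,0.3],[0,0,0,0,0,0,0.35],[0,0,0,0,0,0,0.38],[0,0,0,0,0,0,0.38]]], "grip_force": 5}}

```text
time_s: 4.5
ee_pos: [455.7, -77.2, 7.0]
ee_rot: [180.0, -7.0, -19.0]
force: [0.1, 0.6, 0.7]
gripper_width: 28.5
gripper_force: 0.0
```

{"api": "send_rows", "payload": {"targets": [[[0,0,0,0,0,0,0.45],[0,0,0,0,0,0,0.5],[0,0,0,0,0,0,0.6],[0,0,0,0,0,0,0.8]]], "grip_force": 5}}

```text
time_s: 4.9
ee_pos: [455.6, -77.2, 6.9]
ee_rot: [180.0, -7.0, -19.0]
force: [-0.4, -0.1, -0.3]
gripper_width: 24.1
gripper_force: 5.0
```

Gripped cleanly. The geometry (shift about 16 mm, tilt about 7°) puts the far skirt resting on the rim at about lid x = +44. I'll firm the grip and pivot about that line in two halves, checking the force between them.

{"api": "send_rows", "payload": {"targets": [[[0,0,0,0,0,0,1],[0,0,0,0,0,0,1],[0.0057,0.0165,0,-0.0017,0.0006,0.017,1],[0.0057,0.0165,0,-0.0017,0.0006,0.017,1],[0.0057,0.0165,0,-0.0017,0.0006,0.017,1],[0.0057,0.0165,0,-0.0017,0.0006,0.017,1],[0.0057,0.0165,0,-0.0017,0.0006,0.017,1],[0.0057,0.0165,0,-0.0017,0.0006,0.017,1],[0,0,0,0,0,0,1],[0,0,0,0,0,0,1]]], "grip_force": 45}}

```text
time_s: 5.9
ee_pos: [453.7, -76.5, 27.2]
ee_rot: [180.0, 2.4, -19.0]
force: [0.5, -0.1, -0.4]
gripper_width: 23.9
gripper_force: 45.0
```

Run:
```python
from h import *
s=env.state();print(s["force"],s["torque"],s["ee_pos"],s["ee_rot"])
cs=[]
for cam in("top","scene"):
    im,d=optics.grab_frame(cam); im=im.copy();W=cloud(cam,d)
    u,v=proj(cam,[[530,-100,35]])[0].astype(int); x0,y0=u-45,v-45
    cs.append(cv2.resize(im[y0:y0+90,x0:x0+90,::-1],(396,396),interpolation=2))
    for X in((545,-110),(560,-110),(575,-112),(550,-130),(550,-90),(560,-80)):
        m=(np.hypot(W[...,0]-X[0],W[...,1]-X[1])<7)&(d>0)&(W[...,2]<70); print(cam,X,np.median(W[m][:,2]).round(1),m.sum())
cv2.imwrite("pics/n2.png",np.hstack(cs))
```

```text
[ 0.48388354 -0.0834339  -0.38404187] [-0.01309818 -0.09462504  0.01394992] [453.71417893 -76.48367648  27.16449258] [179.99517809   2.3911455  -19.01761644]
top (545, -110) 47.3 16
top (560, -110) 46.3 16
top (575, -112) 46.5 14
top (550, -130) 45.7 15
top (550, -90) 48.3 15
top (560, -80) 46.9 15
scene (545, -110) nan 0
scene (560, -110) nan 0
scene (575, -112) 44.3 12
scene (550, -130) nan 0
scene (550, -90) 47.3 5
scene (560, -80) 46.9 12
  return _methods._mean(a, axis=axis, dtype=dtype,
  ret = ret.dtype.type(ret / rcount)
```

View pics/n2.png

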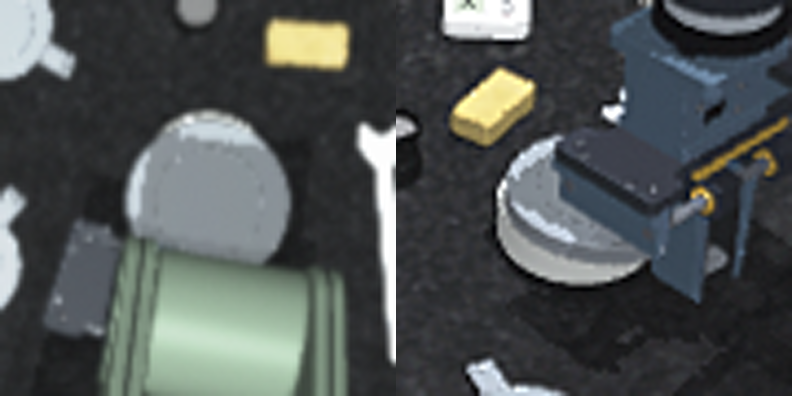

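The scene crop shows the lid about level, with its far side still on the white dish at about (545,190). The dish hasn't moved, and the force matches a partly supported lid. Continuing the pivot.

{"api": "send_rows", "payload": {"targets": [[[0.0057,0.0165,0,0.0009,-0.0003,0.017,1],[0.0057,0.0165,0,0.0009,-0.0003,0.017,1],[0.0057,0.0165,0,0.0009,-0.0003,0.017,1],[0.0057,0.0165,0,0.0009,-0.0003,0.017,1],[0.0057,0.0165,0,0.0009,-0.0003,0.017,1],[0.0057,0.0165,0,0.0009,-0.0003,0.017,1],[0,0,0,0,0,0,1],[0,0,0,0,0,0,1]]]}}

```text
time_s: 6.8
ee_pos: [455.2, -77.0, 47.8]
ee_rot: [-180.0, 11.7, -19.0]
force: [0.7, -0.0, 2.1]
gripper_width: 23.7
gripper_force: 45.0
```

Run:
```python
from h import *
F=[]
cs=[]
for cam in("top","scene")*4:
    im,d=optics.grab_frame(cam); s=env.state(); F.append(np.r_[s["force"],s["torque"]])
    if len(F)>2: continue
    W=cloud(cam,d); u,v=proj(cam,[[530,-100,35]])[0].astype(int); x0,y0=u-45,v-45
    cs.append(cv2.resize(im[y0:y0+90,x0:x0+90,::-1],(396,396),interpolation=2))
    m=(W[...,2]>30)&(W[...,2]<66)&(np.hypot(W[...,0]-545,W[...,1]+108)<48)&(d>0)
    q=W[m]
    for _ in range(5):
        A=np.c_[q[:,:2]-[571,-117],np.ones(len(q))];c=np.linalg.lstsq(A,q[:,2],rcond=None)[0];r=q[:,2]-A@c; q=q[abs(r)<2.5]
    g=-(c[0]*.9455-c[1]*.3256); print(cam,len(q),"tilt",np.degrees(np.arctan(g)),"z@F top",c[2],"grad",c[:2])
print(np.mean(F,0).round(3),np.std(F,0).round(2),s["ee_pos"],s["ee_rot"])
cv2.imwrite("pics/n3.png",np.hstack(cs))
```

```text
top 79 tilt 12.181964290462904 z@F top 46.86940757493422 grad [-0.19312234  0.10221439]
scene 148 tilt 11.081463674614799 z@F top 46.76203889841362 grad [-0.17439915  0.09509168]
[ 1.74  -0.597  1.446 -0.231 -0.573 -0.002] [0.51 0.62 0.69 0.03 0.04 0.02] [455.0757384  -76.89640469  47.85285068] [-179.99287045   11.78937448  -19.02083557]
```

View pics/n3.png

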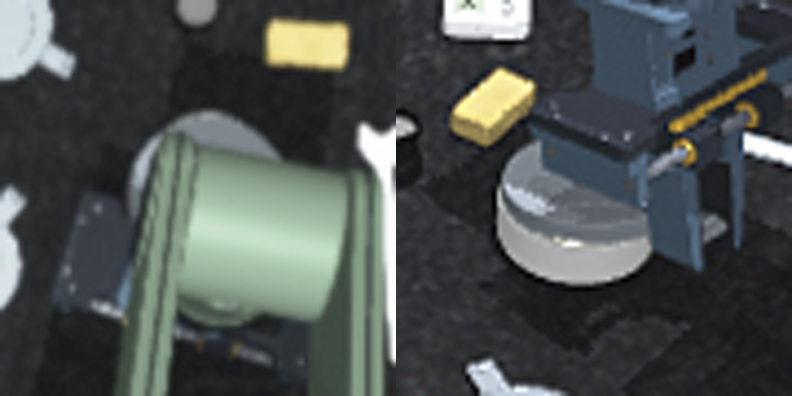

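The lid stands tab side up at about 11.7°, with its far side on the dish at about (530,180) in the scene crop. That puts the near edge about 20 mm above the rim. Next I lift it 12 mm and level it clear of the rim.

{"api": "send_rows", "payload": {"targets": [[[0,0,0,0,0,0.015,1],[0,0,0,0,0,0.015,1],[0,0,0,0,0,0.015,1],[0,0,0,0,0,0.015,1],[-0.0053,-0.0154,0,0,0,-0.017,1],[-0.0053,-0.0154,0,0,0,-0.017,1],[-0.0053,-0.0154,0,0,0,-0.017,1],[-0.0053,-0.0154,0,0,0,-0.017,1],[-0.0053,-0.0154,0,0,0,-0.017,1],[-0.0053,-0.0154,0,0,0,-0.017,1],[-0.0053,-0.0154,0,0,0,-0.017,1],[-0.0053,-0.0154,0,0,0,-0.017,1]]]}}

```text
time_s: 8.4
ee_pos: [454.3, -76.7, 32.5]
ee_rot: [-180.0, 0.1, -19.0]
force: [0.3, 0.2, -2.6]
gripper_width: 23.5
gripper_force: 45.0
```

{"api": "send_rows", "payload": {"targets": [[[0,0,0,0.012,-0.0035,0,1],[0,0,0,0.018,-0.005,0,1],[0,0,0,0.018,-0.005,0,1],[0,0,0,0.018,-0.005,0,1],[0,0,0,0.007,-0.002,0,1],[0,0,0,0,0,0,1],[0,0,0,0,0,0,1]]]}}

```text
time_s: 9.1
ee_pos: [469.2, -80.9, 32.5]
ee_rot: [-180.0, 0.1, -19.0]
force: [-0.4, 0.6, -1.7]
gripper_width: 23.3
gripper_force: 45.0
```

Run:
```python
from h import *
F=[];cs=[]
for cam in("top","scene"):
    im,d=optics.grab_frame(cam); s=env.state(); F.append(np.r_[s["force"],s["torque"]])
    W=cloud(cam,d); np.savez(cam+"2.npz",im=im,d=d,W=W); u,v=proj(cam,[[530,-100,35]])[0].astype(int); x0,y0=u-45,v-45
    cr=cv2.resize(im[y0:y0+90,x0:x0+90,::-1],(396,396),interpolation=2)
    o=s["ee_pos"]+[75.9+.1,-26.2,7.9]; print("lid origin est",o)
    for X,col in((np.c_[60*ci,0*a]+o,(0,0,255)),(np.c_[60*ci,0*a+14]+o,(0,0,255)),(np.c_[50*ci,0*a]+[545.7,-107,0],(0,255,0)),(np.c_[50*ci,0*a+30]+[545.7,-107,0],(0,255,0))):
        for p in proj(cam,X): cv2.circle(cr,tuple(((p-[x0,y0]+.5)*4.4).astype(int)),1,col,-1)
    cs.append(cr)
    q=W[(W[...,2]>45)&(W[...,2]<62)&(np.hypot(W[...,0]-o[0],W[...,1]-o[1])<52)&(d>0)]
    for _ in range(5):
        A=np.c_[q[:,:2]-o[:2],np.ones(len(q))];c=np.linalg.lstsq(A,q[:,2],rcond=None)[0];r=q[:,2]-A@c; q=q[abs(r)<2.5]
    print(cam,len(q),"top z",c[2],"grad deg",np.degrees(c[:2]))
print(np.mean(F,0).round(2),s["ee_pos"],s["ee_rot"])
cv2.imwrite("pics/n4.png",np.hstack(cs))
```

```text
lid origin est [ 545.13565695 -107.06994131   40.38954468]
top 597 top z 55.04918690470914 grad deg [1.23200889 1.95865149]
lid origin est [ 545.11618092 -107.07965793   40.4074954 ]
scene 169 top z 53.35446242285162 grad deg [2.24212936 2.55812074]
[-0.3  -0.53 -1.53  0.07  0.08  0.01] [469.11618092 -80.87965793  32.5074954 ] [-1.79991444e+02  1.43808222e-01 -1.90243015e+01]
```

View pics/n4.png

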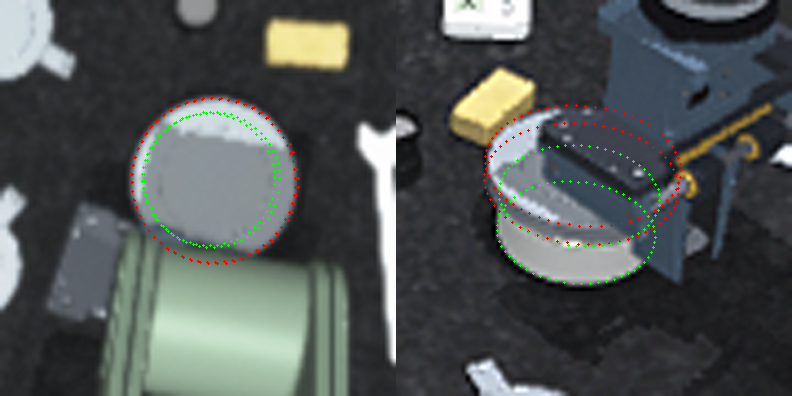

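The lid is level and clear. The lid model (red) and dish model (green) both match the pictures and are concentric within about 1 mm. Lowering gently.

{"api": "send_rows", "payload": {"targets": [[[0,0,0,0.003,0,-0.015,1],[0,0,0,0,0,-0.015,1],[0,0,0,0,0,-0.015,1],[0,0,0,0,0,-0.015,1],[0,0,0,0,0,-0.01,1],[0,0,0,0,0,-0.01,1],[0,0,0,0,0,-0.005,1],[0,0,0,0,0,0,1],[0,0,0,0,0,0,1]]]}}

```text
time_s: 10.1
ee_pos: [470.0, -80.9, 15.6]
ee_rot: [-180.0, 0.1, -19.0]
force: [-0.2, -0.0, -1.5]
gripper_width: 23.6
gripper_force: 45.0
```

{"api": "send_rows", "payload": {"targets": [[[0,0,0,0,0,-0.004,1],[0,0,0,0,0,-0.004,1],[0,0,0,0,0,0,1],[0,0,0,0,0,0,1]]]}}

```text
time_s: 10.5
ee_pos: [470.0, -80.9, 14.0]
ee_rot: [-180.0, 0.1, -19.0]
force: [-0.0, -0.3, -0.9]
gripper_width: 23.6
gripper_force: 45.0
```

{"api": "send_rows", "payload": {"targets": [[[0,0,0,0,0,-0.004,1],[0,0,0,0,0,0,1],[0,0,0,0,0,0,1]]]}}

```text
time_s: 10.8
ee_pos: [470.1, -80.9, 13.4]
ee_rot: [-180.0, 0.1, -19.0]
force: [-0.3, -0.3, 2.3]
gripper_width: 23.7
gripper_force: 45.0
```

{"api": "send_rows", "payload": {"targets": [[[0,0,0,0,0,-0.004,1],[0,0,0,0,0,0,1],[0,0,0,0,0,0,1]]]}}

```text
time_s: 11.1
ee_pos: [470.1, -80.9, 13.0]
ee_rot: [-180.0, 0.1, -19.0]
force: [-1.9, 0.7, 7.5]
gripper_width: 23.8
gripper_force: 45.0
```

Contact made. I ease off slightly and release softly.

{"api": "send_rows", "payload": {"targets": [[[0,0,0,0,0,0.003,1],[0,0,0,0,0,0,1],[0,0,0,0,0,0,1]]], "grip_force": 10}}

```text
time_s: 11.4
ee_pos: [470.1, -81.0, 12.9]
ee_rot: [-180.0, 0.1, -19.0]
force: [0.4, -0.3, 1.3]
gripper_width: 24.1
gripper_force: 10.0
```

{"api": "send_rows", "payload": {"targets": [[[0,0,0,0,0,0,1],[0,0,0,0,0,0,0.45],[0,0,0,0,0,0,0.4],[0,0,0,0,0,0,0.35],[0,0,0,0,0,0,0.25],[0,0,0,0,0,0,0.1],[0,0,0,0,0,0,-0.1],[0,0,0,0,0,0,-0.1],[0,0,0,0,0,0,-0.1]]], "grip_force": 3}}

```text
time_s: 12.3
ee_pos: [469.9, -80.9, 13.0]
ee_rot: [-180.0, 0.1, -19.0]
force: [-0.5, 1.3, -0.1]
gripper_width: 50.3
gripper_force: 0.0
```

{"api": "send_rows", "payload": {"targets": [[[0,0,0,0,0,0.05,-0.1],[0,0,0,0,0,0.1,-0.1],[0,0,0,0,0,0.2,-0.1],[0,0,0,0,0,0.2,-0.1],[0,0,0,-0.1,0,0.2,-0.1],[0,0,0,-0.2,-0.2,0.1,-0.1],[0,0,0,-0.15,-0.2,0,-0.1],[0,0,0,-0.1,-0.2,0,-0.1],[0,0,0,-0.1,-0.2,0,-0.1],[0,0,0,-0.1,-0.2,0,-0.1],[0,0,0,-0.1,-0.2,0,-0.1],[0,0,0,0,0,0,-0.1]]]}}

```text
time_s: 13.5
ee_pos: [304.7, -318.3, 180.5]
ee_rot: [179.9, 0.0, -19.4]
force: [-0.1, 0.6, -0.1]
gripper_width: 50.0
gripper_force: 0.0
```

Run:
```python
from h import *
I={};cs=[]
for cam in("top","scene"):
    im,d=optics.grab_frame(cam); I[cam]=im; W=cloud(cam,d)
    u,v=proj(cam,[[530,-100,35]])[0].astype(int); x0,y0=u-45,v-45
    cs.append(cv2.resize(im[y0:y0+90,x0:x0+90,::-1],(396,396),interpolation=2))
    q=W[(W[...,2]>25)&(W[...,2]<45)&(np.hypot(W[...,0]-546,W[...,1]+107)<50)&(d>0)]
    A=np.c_[q[:,:2]-[546,-107],np.ones(len(q))];c=np.linalg.lstsq(A,q[:,2],rcond=None)[0]
    print(cam,"top z",c[2],"grad deg",np.degrees(c[:2]))
cv2.imwrite("pics/n5.png",np.hstack(cs))
for ims in(I,{"top":I["top"]},{"scene":I["scene"]}):
    p,f=fit2(ims,[546,-107,161,546,-107],20,0); print(list(ims),p.round(1),round(f))
print(env.state()["ee_pos"])
```

```text
top top z 34.770068800638136 grad deg [-0.43140744 -0.25624646]
scene top z 34.12122872761579 grad deg [-0.25399901  0.00150103]
['top', 'scene'] [ 545.7 -105.5  161.3  546.2 -107.6] 151
['top'] [ 546.  -105.9  161.   544.5 -104.6] 18
['scene'] [ 544.5 -104.6  161.7  546.5 -107.4] 125
[ 306.11906349 -314.52124021  180.0335117 ]
```

View pics/n5.png

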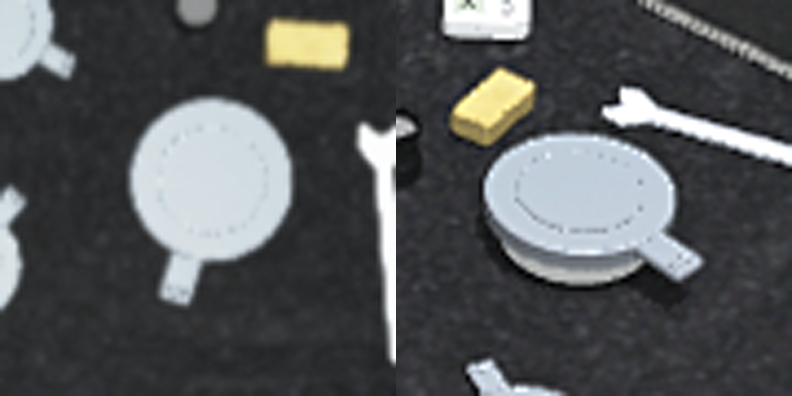

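```bash
python3 -c "
from workcell import env
print(env.job_done())"
```

```text
the job is handed in; nothing more can be done
None
```

The lid is back on the dish, flush and centred to about 2 mm (one camera alone suggested about 3 mm). I raised the tab side about 20 mm first, then lifted the whole lid clear and lowered it. The dish did not visibly move, nothing round it was touched, and the job was handed in at about 14 s.

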